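# Rock a battery block into its check cradle and start the check

### The job

Put the small battery block into the cradle of the check station: tilted, with its foot slid under the lip of the cradle's sprung toe stop, then rocked down past the sprung roller until it lies flat and fully home on the cradle floor. Feel your way: do not push the toe stop back by more than 2 mm, and never press the block into the station with more than about 30 N. When it is home and you have let go of it, press the red button all the way down and let it come back up; do not move the other things on the counter.

Things in the scene. Friction and masses are not known exactly. Their poses are not given: they have to be found in the camera images.
- block: Battery block, about 0.4 kg, black case, grey lid. Body 84 (x) x 50 (y) x 62 high, plus a foot ledge 12 x 50 x 10 high at the bottom of its -x end. Origin: centre of the whole 96 x 50 underside (foot x -48..-36, body x -36..+48), z up. Two studs 10 wide, 7 high on top at x +40, y +-15. Starts upright on the counter. Grip across its 50 mm width at x about +6.
- foot_end (a point): Middle of the lower edge of the block's foot end (block x -48, underside).
- heel_end (a point): Middle of the lower edge of the block's heel end (block x +48, underside).
- station: Fixed check station: grey base plate 190 (x) x 90 (y) x 6, origin at the centre of its underside, z up. The cradle on it is clamped in long slots: it sits ANYWHERE FROM 6 TO 23 mm FURTHER TO +x than its rearmost place, which the points below give; this shift differs each time and is not measured: find it by feel or sight. In y, z and yaw it is true. A push does not shift it.
- cradle_floor (a point): Centre of the cradle floor with the cradle rearmost (see station): station (0, 0, 10) mm. Block at home: flat, foot under the lip, x axis along the station's x, underside on this floor (z 10), foot end at or within 1.5 mm of the toe stop; the roller then bears on its heel face.
- toe_wall (a point): Foot of the toe stop's inner face with the cradle rearmost (see station): station (-48, 0, 10) mm. The stop is an upright wall at the cradle's -x end, 66 wide, 10 thick, top at z 28.
- toe_stop (a joint): How far the toe stop (wall and lip together) is pushed back towards -x in the cradle, m: 0 at rest, at most 0.004. Sprung: starts to give at 7 N, 2 mm at 9 N.
- lip_edge (a point): Lower edge of the lip with the cradle rearmost (see station): station (-41, 0, 23) mm. The lip juts 7 mm from the toe stop over the floor, 66 wide, underside 13 above the floor, top at z 28. A block tilted about 16 degrees, heel up, foot on the floor, slides fully under it with its heel clear above heel wall and roller.
- cradle_side (a point): Inner face of the +y side wall with the cradle rearmost (see station): station (0, 26.2, 20) mm; the other is its mirror image. Upright from the floor to z 20, then flared outward to z 26 at y about 31; both run from x -38 to +50.
- heel_wall (a point): Top inner edge of the heel wall with the cradle rearmost (see station): station (49.5, 0, 26) mm: two posts 10 thick, 20 wide, their inner ends 26 apart, at the +x end.
- roller_nose (a point): Foremost point of the sprung steel roller between the heel posts, cradle rearmost (see station): station (46, 0, 22) mm. Axis along y, 12 diameter, 16 long; turns freely and gives way to +x by up to 6 mm against 3 N plus 0.5 N per mm. The block's weight alone does not push it back: the heel must be pressed down.
- button (a joint): Red push button, travel 0 (up) to 0.006 m (fully down, about 5 N), springs back by itself.
- button_top (a point): Centre of the red button's top face, 32 mm diameter, on a low grey housing fixed on the counter.
- adapter: Bystander: brass top-post adapter, 25 diameter, 26 high, origin at the centre of its underside.
- cover: Bystander: grey terminal cover, an open shell 46 x 34 x 22 high, origin at the centre of its underside.
- spanner: Bystander: steel spanner, 170 long, lying flat along its x, origin on its underside.
- spacer: Bystander: white nylon bolt spacer, 22 diameter, 18 high, origin at the centre of its underside.
There are look-alikes about, which are no part of the job. What is meant by the block is not orange, and is the larger of those in its own colour.

How it is judged:
By the outcome, as a careful person would: the job done as asked, in the order asked, and still so for the second after the job is handed in, with the robot touching nothing.
It also fails if it takes over 58 s, if anything falls off the work surface, if the arm or the gripper's body presses on something with over 40 N, if the wrist force passes 120 N, or if a joint passes its speed limit or range.

### The arm

A 6-joint arm with a two-finger parallel gripper is mounted at the origin on the work surface. World frame = base frame: x ahead of the robot, y to its left, z up, the work surface at z = 0. Lengths are in m, angles in rad, forces in N, time in s.
With the tool pointing down it reaches from about 0.3 to 0.775 m from the base axis. Payload 14.6 kg.
Tool frame: the origin (TCP) lies on the centre line of the jaws, within the pads' length; the fingertips stand ctrl.tcp_to_tips ahead of it and the grasp point (between the pads) lies 2 mm behind it (ctrl.tcp_to_tips is the distance from the TCP to the fingertips, in m); z points along the fingers, y is the line along which they close (so a half turn about z gives the same grasp; the last joint's range is limited). The gripper opens to 94 mm and grips with 3 to 60 N. Pads are 16 mm wide; open, the fingers measure 119 mm over their backs; the gripper's body (75 mm by 177 mm) begins 78 mm behind the grasp point.
Start: joints at [1.139, 0.3, 1.521, -0, 1.321, -0.067], TCP at [0.196, 0.514, 0.222] pointing down, gripper open.
Joint ranges: [-3.03, 3.03], [-0.79, 2.21], [0.23, 2.52], [-1.04, 4.18], [0, 3.07], [-2.55, 2.55]. Speed limits (rad/s): [2.22, 2.22, 2.57, 3.14, 3.14, 3.14].

### API

Orientations are given as [roll, pitch, yaw] about the fixed x, y, z axes, in that order (R = Rz(yaw) Ry(pitch) Rx(roll)).
In Python, from station import telemetry, viewer, hand_in, ctrl gives the robot as it stands.
- The arm moves only by the tool step_arm, never from a script. Its argument "plan" is a list of rows, each an object of numbers: "dx", "dy", "dz": the shift along the tool's x, y, z scaled (see below); "rx", "ry", "rz": the turn, a rotation vector about the tool's x, y, z scaled (see below); "claw": the closure, from 0 (fully open) to 1 (shut). In form: [{"dx": .., "dy": .., "dz": .., "rx": .., "ry": .., "rz": .., "claw": ..}, ...]. A call has 1 to 10 rows; each row shifts and turns the commanded pose from where the row before left it, along the tool's axes as they then stand; what a row does not reach is not made up. The controller multiplies each number of a shift by 0.1 m and each number of a turn by 90 degrees. A row lasts 1/10 s, in which the tool goes at most 50 mm and 8.59 degrees, less where a joint would pass 70% of its speed; a pose out of reach is approached as far as the arm can. A call with a number of a shift or a turn outside -1 to 1 is refused whole. A call with a gripper value outside its range is refused whole. The fingers move at their own pace and stop on an object; "grip_force" is the grip in N (left out, the last holds). Time passes only in rows, so rows that do not move let the fingers close. It gives the time, the measured TCP pose, the force, the opening and the grip force at its end, in the units of the state.
- telemetry.get_obs(): the state, without advancing time (a new reading comes with each control period).
- viewer.camera(name): name is "scene" or "side" or "wrist"; returns a dict with "img" (384x512x3 uint8, red, green, blue), "z_map" (384x512 float32, m along the optical axis (not along the pixel's ray), 0 where there is no reading), "fx", "fy", "cx", "cy" (pixels), "R" (3x3) and "t" (3): a world point X has camera coordinates R X + t; the wrist camera has in their place "tool_from_camera" (4x4, takes a point from camera to tool coordinates, whose origin is the TCP and whose axes are the flange's). Camera axes: x right, y down, z forward; pixel columns grow to the right and rows downward; lengths in m; the calibration is good to about 2 mm. The wrist camera is an equidistant fisheye: a pixel r from the principal point sees the ray r / f radians off the axis. A picture is of the moment at which its call begins: read the wrist's pose just before it.
- hand_in(): hands the job in; it is judged then, once.
Trained networks look in a picture, given as the dict that the camera call returned (one of the last four; its "shot" number tells which), for a name from the list of things; names that differ only in an ending like _2 or _b are one class to them, and where a whole thing is asked for, a point or a joint stands for the part that bears it (a point fixed in the world has none). Each returns a list of dicts, best first, with "score" (0 to 1); they miss things now and then, are a little off and sometimes report something else, mostly with a low value. They report only what shows in the picture. A call takes as long as a camera call. They do not tell look-alikes from the thing itself.
- viewer.recognise(target, picture): "rect" ([left, top, right, bottom] in pixels, round what is visible of it).
The state is a dict: "time_s": time; "qpos": joint angles; "joint_vel": joint speeds; "tau": joint torques, N m; "ee_pos": TCP position; "eef_rot": TCP orientation; "force": force on the tool from outside, world axes, zero at the start; "moment": the same for the moment, N m; "grip_width": finger opening in m; "grip_force": force on a finger pad.
Only numpy, scipy, OpenCV 4.12 (cv2) and the standard library are available. Lean on these libraries where they do the work, as an engineer would, in place of code of your own. Each camera call takes 0.05 s, during which the arm holds its last target. There are 200 camera calls.

## Working session

There is one attempt and no reset: what is moved stays moved. The work goes in short steps, Python scripts to look and compute and a tool call to move; the robot and the scene stay as the last step left them, time stands still between calls to the robot, and variables do not carry over. Pictures are saved under pics/ and viewed, at most 10 in all, crops included, and the job is handed in when it is done.

Besides the shell and the picture viewer there is one more tool, called after "Request:" as name(argument=value, ...), one argument or row to a line, values as JSON. step_arm: Moves the arm, as the interface text tells. Shifts and turns lie within -1 to 1; 1 stands for 0.1 m of shift or 90 degrees of turn. Its arguments: {"type":"object","properties":{"plan":{"type":"array"},"grip_force":{"type":"number"}},"required":["plan"]}

```bash
mkdir -p pics; ls; cat > a.py <<'E'
from station import telemetry, viewer, ctrl
import cv2, numpy as np
o=telemetry.get_obs()
print({k:np.round(v,4).tolist() for k,v in o.items()}, ctrl.tcp_to_tips)
ims=[]
for n in ["scene","side"]:
    p=viewer.camera(n)
    np.savez(f"{n}.npz",**{k:v for k,v in p.items() if k!='shot'})
    print(n,p["fx"],p["fy"],p["cx"],p["cy"],np.round(p["R"],3).tolist(),np.round(p["t"],3))
    for t in ["block","station","button","adapter","cover","spanner","spacer","toe_stop","roller_nose"]:
        try: print(t,[(np.round(d["rect"]).astype(int).tolist(),round(d["score"],2)) for d in viewer.recognise(t,p)][:4])
        except Exception as e: print(t,e)
    cv2.imwrite(f"pics/{n}0.png",cv2.resize(p["img"][:,:,::-1],(800,600)))
E
python3 a.py
```

```text
pics
{'time_s': 0.0, 'qpos': [1.1394, 0.3005, 1.5216, 0.0, 1.3207, -0.0666], 'joint_vel': [0.0004, -0.0003, 0.0005, 0.0015, 0.0002, -0.0001], 'tau': [0.0007, -53.182, -35.2721, 0.0709, 0.0244, -0.0], 'ee_pos': [0.1961, 0.5136, 0.2219], 'eef_rot': [-3.1404, -0.0001, 2.7768], 'force': [-0.598, -0.1154, 0.0683], 'moment': [-0.0794, -0.0228, -0.0097], 'grip_force': 0.0, 'grip_width': 0.0937} 0.017
scene 429.49809882086953 429.49809882086953 253.60782020898145 188.87272309363937 [[-0.056, 0.998, 0.008], [0.846, 0.052, -0.531], [-0.531, -0.022, -0.847]] [-0.006 -0.461  1.174]
block [([380, 130, 416, 188], 0.89), ([356, 192, 395, 234], 0.82), ([317, 142, 352, 198], 0.77), ([203, 234, 229, 320], 0.64)]
station [([103, 152, 159, 235], 0.73)]
button [([257, 181, 272, 198], 0.49)]
adapter [([272, 128, 279, 143], 0.45)]
cover [([262, 219, 286, 249], 0.94)]
spanner [([204, 232, 232, 320], 0.72), ([108, 152, 157, 234], 0.4), ([272, 127, 282, 143], 0.38)]
spacer [([211, 116, 221, 129], 0.53)]
toe_stop []
roller_nose [([104, 152, 156, 236], 0.95), ([256, 182, 270, 196], 0.45)]
side 496.3522614257617 496.3522614257617 255.21085882638593 192.3035438777936 [[0.758, -0.652, 0.016], [-0.32, -0.393, -0.862], [0.569, 0.648, -0.506]] [-0.391  0.233  0.739]
block [([128, 149, 175, 178], 0.86), ([197, 145, 220, 163], 0.83), ([170, 153, 219, 202], 0.6)]
station [([302, 227, 395, 302], 0.75)]
button [([250, 194, 260, 207], 0.69)]
adapter [([182, 215, 194, 230], 0.45), ([301, 228, 400, 304], 0.43)]
cover [([248, 193, 259, 207], 0.65), ([267, 174, 286, 195], 0.62)]
spanner [([310, 178, 355, 211], 0.9)]
spacer [([213, 251, 224, 268], 0.5), ([304, 228, 395, 302], 0.16)]
toe_stop [([325, 252, 364, 278], 0.82), ([183, 215, 196, 230], 0.19)]
roller_nose [([300, 232, 398, 301], 0.82)]
```

View pics/scene0.png

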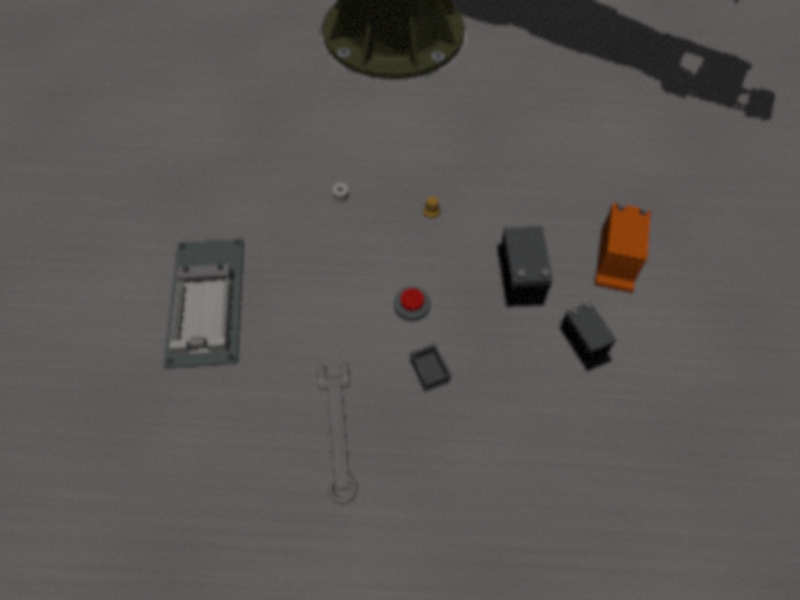

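View pics/side0.png

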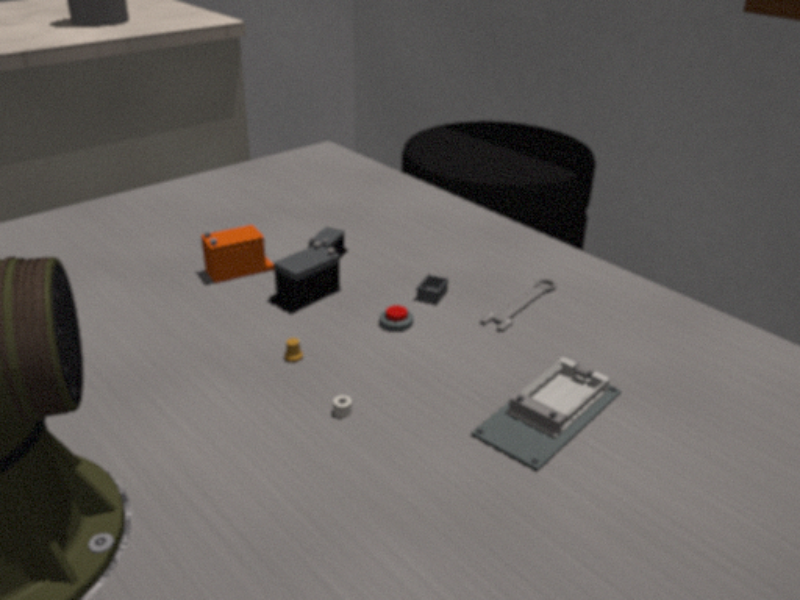

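The scene picture shows the real block as the larger black one at (525,265), with its studs at the lower (+x) end. The station is at (205,300), with its toe at the top and its roller notch at the bottom (197,343). The button is at (412,300).

```bash
cat > b.py <<'E'
import numpy as np, cv2
def cloud(p):
    z=p["z_map"]; v,u=np.mgrid[:384,:512]
    c=np.stack([(u-p["cx"])/p["fx"]*z,(v-p["cy"])/p["fy"]*z,z],-1)
    return (c-p["t"])@p["R"], z>0
def rect(P):
    (c,s,a)=cv2.minAreaRect((P[:,:2]*1000).astype(np.float32)); return np.round(c,1),np.round(s,1),round(a,1)
if __name__=="__main__":
  for n in ["scene","side"]:
    p=np.load(n+".npz"); X,ok=cloud(p)
    print(n)
    def box(x0,x1,y0,y1,z0,z1): 
        m=ok&(X[...,0]>x0)&(X[...,0]<x1)&(X[...,1]>y0)&(X[...,1]<y1)&(X[...,2]>z0)&(X[...,2]<z1); return m
    for nm,r in dict(block=[320,142,352,198],station=[103,152,159,235],button=[250,178,278,207],cover=[262,219,286,249],adapter=[270,122,284,143],spacer=[211,116,225,130],orange=[380,130,416,188],small=[356,192,395,234],spanner=[203,230,232,322]).items() if n=="scene" else dict(block=[170,153,219,202],station=[300,227,400,304],button=[240,190,266,212]).items():
        l,t,rr,b=r; Q=X[t:b,l:rr][ok[t:b,l:rr]]
        zs=np.percentile(Q[:,2],[1,10,50,90,98,99.5]); print(nm,np.round(zs*1000,1))
        for lo,hi in {"block":[(.055,.066),(.01,.08)],"station":[(.003,.008),(.003,.05),(.021,.04)],"button":[(.008,.05)]}.get(nm,[(.008,.1)]):
            m=(Q[:,2]>lo)&(Q[:,2]<hi)
            if m.sum()>5: print("   ",lo,hi,m.sum(),rect(Q[m]),np.round(Q[m].mean(0)*1000,1))
E
python3 b.py
```

```text
scene
block [-2.   0.2 58.4 63.1 67.4 69.5]
    0.055 0.066 884 (array([508.2, 199.5]), array([85.8, 50.4]), 5.5) [509.4 198.6  61.7]
    0.01 0.08 1396 (array([508.3, 199.6]), array([86.4, 50.5]), 5.8) [519.2 196.9  52.3]
station [-2.2 -0.2  7.  25.  28.6 30.3]
    0.003 0.008 1525 (array([ 563.2, -211.6]), array([199.5, 106.6]), 9.9) [ 560.9 -208.1    5.8]
    0.003 0.05 3547 (array([ 563.2, -211.6]), array([199.5, 106.6]), 9.9) [ 575.7 -208.6   11.6]
    0.021 0.04 688 (array([ 587.9, -208.8]), array([120.3,  66.5]), 7.6) [ 586.3 -210.9   26. ]
button [-2.5 -1.   5.  21.8 23.5 24.5]
    0.008 0.05 386 (array([558.2,  56.8]), array([47.9, 46.3]), 23.8) [562.   56.8  16.4]
cover [-2.5 -0.7  3.5 20.9 23.2 24. ]
    0.008 0.1 249 (array([650.4,  82.6]), array([47.6, 34.7]), 25.6) [650.6  81.6  17.4]
adapter [-3.1 -1.6  1.5 25.  27.1 28.4]
    0.008 0.1 82 (array([400.5,  78.5]), array([16.9, 17.8]), 34.0) [402.2  77.9  20.9]
spacer [-2.9 -0.9  2.8 18.4 19.9 20.8]
    0.008 0.1 82 (array([379.4, -53.4]), array([20.7, 20.6]), 49.6) [381.1 -53.4  15.3]
orange [-2.3 -0.2 40.7 62.9 64.9 69
[... 336 characters left out ...]
.9 -22.2   8.9]
side
block [-1.1  0.4 19.5 62.7 64.6 69.6]
    0.055 0.066 479 (array([507. , 197.4]), array([86.8, 54.5]), 5.6) [503.2 192.8  62. ]
    0.01 0.08 1430 (array([526.1, 225.8]), array([167.5, 122. ]), 59.6) [506.2 193.9  42.6]
station [-1.3 -0.1  2.2 19.6 28.6 30.4]
    0.003 0.008 1434 (array([ 575.8, -209.1]), array([228.9, 193. ]), 46.6) [ 525.7 -228.8    6.3]
    0.003 0.05 3464 (array([ 575.8, -209.1]), array([228.9, 193. ]), 46.6) [ 556.6 -219.8   12.6]
    0.021 0.04 689 (array([ 587.5, -210.9]), array([122.4,  67.4]), 7.6) [ 576.8 -210.3   26.5]
button [-1.2 -0.   3.4 22.4 24.1 24.6]
    0.008 0.05 248 (array([554. ,  50.7]), array([41., 46.]), 49.3) [552.6  48.8  16.6]
```

Request:
step_arm(
  plan=[
    {"rz": -0.079},
    {"rz": -0.079},
    {"rz": -0.079},
    {"rz": -0.08},
    {"dx": -0.158, "dy": -0.427},
    {"dx": -0.158, "dy": -0.427},
    {"dx": -0.158, "dy": -0.427},
    {"dx": -0.158, "dy": -0.427},
    {"dx": -0.158, "dy": -0.427},
    {"dx": -0.158, "dy": -0.427},
  ],
)

```text
$.plan[0]: bad value
```

Request:
step_arm(
  plan=[
    {"dx": -0.158, "dy": -0.427},
    {"dx": -0.158, "dy": -0.427},
    {"dx": -0.158, "dy": -0.427},
    {"dx": -0.158, "dy": -0.427},
    {"dx": -0.158, "dy": -0.427},
    {"dx": -0.158, "dy": -0.427},
    {"dx": -0.158, "dy": -0.427},
    {"dx": -0.158, "dy": -0.427},
    {"dx": -0.158, "dy": -0.427},
  ],
)

```text
$.plan[0]: bad value
```

Request:
step_arm(
  plan=[
    {"dx": -0.158, "dy": -0.427},
    {"dx": -0.158, "dy": -0.427},
    {"dx": -0.158, "dy": -0.427},
    {},
    {},
  ],
)

```text
$.plan[0]: bad value
```

Request:
step_arm(
  plan=[
    {"dx": 0, "dy": 0, "dz": 0, "rx": 0, "ry": 0, "rz": -0.079, "claw": 0},
    {"dx": 0, "dy": 0, "dz": 0, "rx": 0, "ry": 0, "rz": -0.079, "claw": 0},
    {"dx": 0, "dy": 0, "dz": 0, "rx": 0, "ry": 0, "rz": -0.079, "claw": 0},
    {"dx": 0, "dy": 0, "dz": 0, "rx": 0, "ry": 0, "rz": -0.08, "claw": 0},
    {"dx": -0.158, "dy": -0.427, "dz": 0, "rx": 0, "ry": 0, "rz": 0, "claw": 0},
    {"dx": -0.158, "dy": -0.427, "dz": 0, "rx": 0, "ry": 0, "rz": 0, "claw": 0},
    {"dx": -0.158, "dy": -0.427, "dz": 0, "rx": 0, "ry": 0, "rz": 0, "claw": 0},
    {"dx": -0.158, "dy": -0.427, "dz": 0, "rx": 0, "ry": 0, "rz": 0, "claw": 0},
    {"dx": -0.158, "dy": -0.427, "dz": 0, "rx": 0, "ry": 0, "rz": 0, "claw": 0},
  ],
)

```text
time_s: 1.9
ee_pos: [0.3033, 0.3111, 0.2226]
eef_rot: [3.141, 0.0, -3.008]
force: [0.8, 1.6, -0.2]
grip_width: 0.094
grip_force: 0.0
```

Request:
step_arm(
  plan=[
    {"dx": -0.158, "dy": -0.427, "dz": 0, "rx": 0, "ry": 0, "rz": 0, "claw": 0},
    {"dx": -0.158, "dy": -0.427, "dz": 0, "rx": 0, "ry": 0, "rz": 0, "claw": 0},
    {"dx": -0.158, "dy": -0.427, "dz": 0, "rx": 0, "ry": 0, "rz": 0, "claw": 0},
    {"dx": -0.158, "dy": -0.427, "dz": 0, "rx": 0, "ry": 0, "rz": 0, "claw": 0},
    {"dx": -0.158, "dy": -0.427, "dz": 0, "rx": 0, "ry": 0, "rz": 0, "claw": 0},
    {"dx": -0.158, "dy": -0.427, "dz": 0, "rx": 0, "ry": 0, "rz": 0, "claw": 0},
    {"dx": -0.158, "dy": -0.427, "dz": 0, "rx": 0, "ry": 0, "rz": 0, "claw": 0},
    {"dx": -0.158, "dy": -0.427, "dz": 0, "rx": 0, "ry": 0, "rz": 0, "claw": 0},
    {"dx": -0.158, "dy": -0.427, "dz": 0, "rx": 0, "ry": 0, "rz": 0, "claw": 0},
  ],
)

```text
time_s: 2.8
ee_pos: [0.4954, -0.0513, 0.2226]
eef_rot: [-3.142, 0.0, -3.009]
force: [0.7, 0.8, -0.2]
grip_width: 0.094
grip_force: 0.0
```

Request:
step_arm(
  plan=[
    {"dx": -0.158, "dy": -0.427, "dz": 0, "rx": 0, "ry": 0, "rz": 0, "claw": 0},
    {"dx": -0.158, "dy": -0.427, "dz": 0, "rx": 0, "ry": 0, "rz": 0, "claw": 0},
    {"dx": -0.158, "dy": -0.427, "dz": 0, "rx": 0, "ry": 0, "rz": 0, "claw": 0},
    {"dx": -0.158, "dy": -0.427, "dz": 0, "rx": 0, "ry": 0, "rz": 0, "claw": 0},
    {"dx": 0, "dy": 0, "dz": 0, "rx": 0, "ry": 0, "rz": 0, "claw": 0},
    {"dx": 0, "dy": 0, "dz": 0, "rx": 0, "ry": 0, "rz": 0, "claw": 0},
  ],
)

```text
time_s: 3.4
ee_pos: [0.58, -0.2107, 0.2217]
eef_rot: [3.141, -0.001, -3.01]
force: [-0.7, -0.1, 0.7]
grip_width: 0.0938
grip_force: 0.0
```

```bash
cat > w.py <<'E'
from station import telemetry, viewer
import cv2, numpy as np, sys
from scipy.spatial.transform import Rotation as Rot
def shoot(name):
    o=telemetry.get_obs(); p=viewer.camera("wrist")
    z=p["z_map"].astype(float); v,u=np.mgrid[:384,:512]
    a=(u-p["cx"])/p["fx"]; b=(v-p["cy"])/p["fy"]; th=np.hypot(a,b); k=np.tan(th)/np.maximum(th,1e-9)
    c=np.stack([a*k*z,b*k*z,z],-1)
    T=p["tool_from_camera"]; tool=c@T[:3,:3].T+T[:3,3]
    X=tool@Rot.from_euler("xyz",o["eef_rot"]).as_matrix().T+o["ee_pos"]
    np.savez(name+".npz",X=X,img=p["img"],z=z); cv2.imwrite(f"pics/{name}.png",cv2.resize(p["img"][:,:,::-1],(800,600)))
    print("t",o["time_s"],"ee",np.round(o["ee_pos"],4),np.round(o["eef_rot"],4),"f",np.round(o["force"],1)); print(np.round(T,3).tolist(),p["fx"])
    return X,p
if __name__=="__main__":
    shoot(sys.argv[1])
E
python3 w.py w1
```

```text
t 3.4 ee [ 0.58   -0.2107  0.2217] [ 3.1409e+00 -1.0000e-03 -3.0097e+00] f [-0.7 -0.1  0.7]
[[0.0, -0.969, -0.248, 0.072], [1.0, 0.0, -0.0, 0.0], [0.0, -0.248, 0.969, -0.163], [0.0, 0.0, 0.0, 1.0]] 297.3186396354542
```

View pics/w1.png

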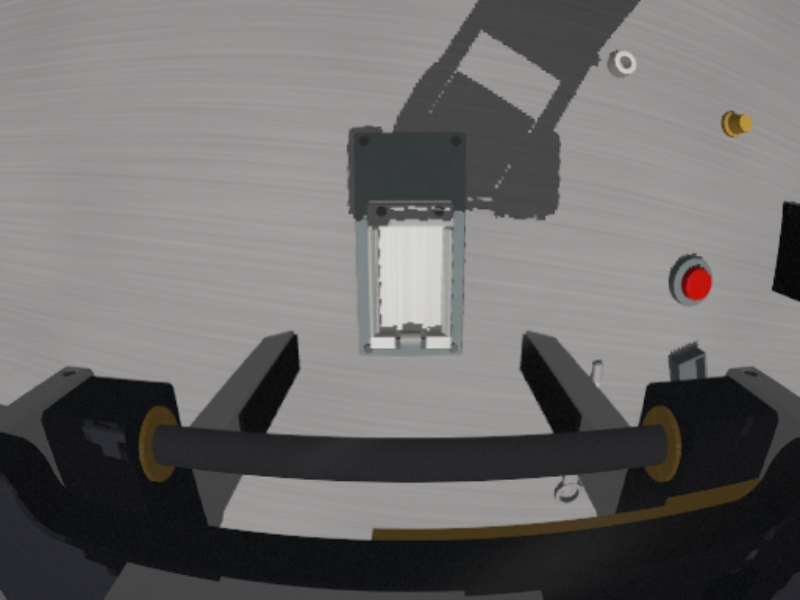

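The wrist view shows the station square on: base plate corners at (355,132), (466,132), (360,355) and (462,355). The toe stop is at (410,212), and the heel posts with the roller between them are at y≈343.

```bash
cat > c.py <<'E'
import numpy as np, cv2
from b import rect
d=np.load("w1.npz"); X=d["X"]; z=d["z"]
L=np.s_[120:240,215:310] # region rows, cols in 512x384
sub=X[75:232,222:304]; ok=z[75:232,222:304]>0; Q=sub[ok]
print(np.round(np.percentile(Q[:,2],[1,10,25,50,75,90,99])*1000,1))
for lo,hi in [(.003,.009),(.0085,.013),(.0205,.04),(.023,.04)]:
    m=(Q[:,2]>lo)&(Q[:,2]<hi); print(lo,hi,m.sum(),rect(Q[m]))
best=None
for yaw in [7.0,7.6,8.2]:
    c,s=np.cos(np.radians(yaw)),np.sin(np.radians(yaw)); 
    a=Q[:,0]*c+Q[:,1]*s; b=-Q[:,0]*s+Q[:,1]*c
    m=Q[:,2]>.0205
    print(yaw,"a",np.round(np.percentile(a[m],[.3,1,99,99.7])*1000,1),"b",np.round(np.percentile(b[m],[.5,2,98,99.5])*1000,1))
    if yaw==7.6:
        for lo in np.arange(np.floor(a[m].min()*500)/500,a[m].max(),.004):
            k=(a>=lo)&(a<lo+.004)&(abs(b-np.median(b[m]))<.008); k2=m&(a>=lo)&(a<lo+.004)
            print(round(lo*1000,1),"z mid",np.round(np.percentile(Q[k,2],[10,50,90])*1000,1) if k.sum()>3 else "", "b of high",np.round(np.percentile(b[k2],[2,98])*1000,1) if k2.sum()>3 else "")
E
python3 c.py
```

```text
[-0.3  0.9  5.5  7.4 11.1 25.9 30.2]
0.003 0.009 4790 (array([ 560.9, -210.1]), array([202.7, 108.9]), 7.0)
0.0085 0.013 3070 (array([ 566.3, -211.5]), array([186.5,  87.1]), 7.3)
0.0205 0.04 1913 (array([ 588.2, -209.6]), array([118.2,  65.8]), 7.2)
0.023 0.04 1649 (array([ 588.3, -209.6]), array([118.1,  65.7]), 7.5)
7.0 a [499.2 499.5 616.6 617.1] b [-312.3 -311.6 -247.4 -246.9]
7.6 a [496.6 496.7 613.7 614.1] b [-318.  -317.5 -253.2 -252.8]
496.0 z mid [11.  28.8 30. ] b of high [-316.2 -253.3]
500.0 z mid [28.3 28.9 29.9] b of high [-316.4 -253.9]
504.0 z mid [28.2 28.9 29.9] b of high [-316.4 -253.9]
508.0 z mid [28.  29.1 30.2] b of high [-316.4 -253.8]
512.0 z mid [10.1 11.  11.8] b of high [-317.7 -253.6]
516.0 z mid [ 9.9 10.9 11.8] b of high [-316.8 -253.4]
520.0 z mid [10.  10.9 11.9] b of high [-316.9 -253.5]
524.0 z mid [ 9.8 10.6 11.6] b of high [-316.9 -253.4]
528.0 z mid [ 9.8 10.9 11.8] b of high [-317.  -253.4]
532.0 z mid [10.1 10.9 11.9] b of high [-317.  -253.3]
536.0 z mid [ 9.8 10.7 11.5] b of high [-317.  -253.2]
540.0 z mid [10.  10.9 11.8] b of high [-317.5
[... 346 characters left out ...]
 mid [ 9.9 10.7 11.6] b of high [-317.7 -254. ]
572.0 z mid [ 9.9 11.  11.6] b of high [-317.9 -253.8]
576.0 z mid [ 9.7 10.9 11.9] b of high [-317.9 -253.8]
580.0 z mid [ 9.9 10.7 11.6] b of high [-318.  -253.6]
584.0 z mid [10.1 10.9 11.6] b of high [-318.2 -253.6]
588.0 z mid [10.4 10.9 11.9] b of high [-318.2 -253.5]
592.0 z mid [10.1 11.1 11.9] b of high [-317.6 -253.4]
596.0 z mid [ 9.8 10.9 11.9] b of high [-317.  -253.2]
600.0 z mid [10.4 24.5 28.1] b of high [-316.  -253.2]
604.0 z mid [10.3 28.7 29.6] b of high [-316.1 -254.4]
608.0 z mid [25.3 27.6 29. ] b of high [-315.4 -254.3]
612.0 z mid  b of high [-315.9 -253.2]
8.2 a [493.6 493.8 610.7 611.1] b [-324.  -323.1 -258.9 -258.1]
```

Request:
step_arm(
  plan=[
    {"dx": 0.02, "dy": 0.42, "dz": 0, "rx": 0, "ry": 0, "rz": 0, "claw": 0},
    {"dx": 0.02, "dy": 0.42, "dz": 0, "rx": 0, "ry": 0, "rz": 0, "claw": 0},
    {"dx": 0.02, "dy": 0.42, "dz": 0, "rx": 0, "ry": 0, "rz": 0, "claw": 0},
    {"dx": 0.02, "dy": 0.42, "dz": 0, "rx": 0, "ry": 0, "rz": 0, "claw": 0},
    {"dx": 0.02, "dy": 0.42, "dz": 0, "rx": 0, "ry": 0, "rz": 0, "claw": 0},
    {"dx": 0.02, "dy": 0.42, "dz": 0, "rx": 0, "ry": 0, "rz": 0, "claw": 0},
    {"dx": 0.02, "dy": 0.42, "dz": 0, "rx": 0, "ry": 0, "rz": 0, "claw": 0},
    {"dx": 0.02, "dy": 0.42, "dz": 0, "rx": 0, "ry": 0, "rz": 0, "claw": 0},
    {"dx": 0.02, "dy": 0.42, "dz": 0, "rx": 0, "ry": 0, "rz": 0, "claw": 0},
    {"dx": 0.02, "dy": 0.42, "dz": 0, "rx": 0, "ry": 0, "rz": 0, "claw": 0},
  ],
)

```text
time_s: 4.45
ee_pos: [0.5029, 0.2058, 0.2232]
eef_rot: [3.141, 0.001, -3.007]
force: [-0.2, -0.8, -0.3]
grip_width: 0.0944
grip_force: 0.0
```

Request:
step_arm(
  plan=[
    {"dx": 0, "dy": 0, "dz": 0, "rx": 0, "ry": 0, "rz": 0, "claw": 0},
    {"dx": 0, "dy": 0, "dz": 0, "rx": 0, "ry": 0, "rz": 0, "claw": 0},
  ],
)

```text
time_s: 4.65
ee_pos: [0.5036, 0.2044, 0.2229]
eef_rot: [3.142, 0.001, -3.006]
force: [-0.4, -0.6, -0.1]
grip_width: 0.0937
grip_force: 0.0
```

```bash
python3 w.py w2; python3 - <<'E'
import numpy as np
from b import rect
d=np.load("w2.npz"); X=d["X"]; z=d["z"]
for y0,y1 in [(.13,.24)]:
    m=(z>0)&(X[...,0]>.42)&(X[...,0]<.6)&(X[...,1]>y0)&(X[...,1]<y1)
    for lo,hi in [(.055,.066),(.066,.09),(.006,.013)]:
        k=m&(X[...,2]>lo)&(X[...,2]<hi); print(lo,k.sum(),rect(X[k]),np.round(X[k].mean(0)*1000,1))
E
```

```text
t 4.65 ee [0.5036 0.2044 0.2229] [ 3.1416e+00  6.0000e-04 -3.0055e+00] f [-0.4 -0.6 -0.1]
[[0.0, -0.969, -0.248, 0.072], [1.0, 0.0, -0.0, 0.0], [0.0, -0.248, 0.969, -0.163], [0.0, 0.0, 0.0, 1.0]] 297.3186396354542
0.055 3067 (array([508.4, 199.6]), array([83.9, 49.7]), 5.8) [505.3 199.4  62.9]
0.066 134 (array([542.1, 202.6]), array([10.1, 39.6]), 6.0) [541.7 203.3  69.7]
0.006 393 (array([460.9, 195. ]), array([12.6, 48.5]), 5.7) [460.9 195.   11. ]
```

View pics/w2.png

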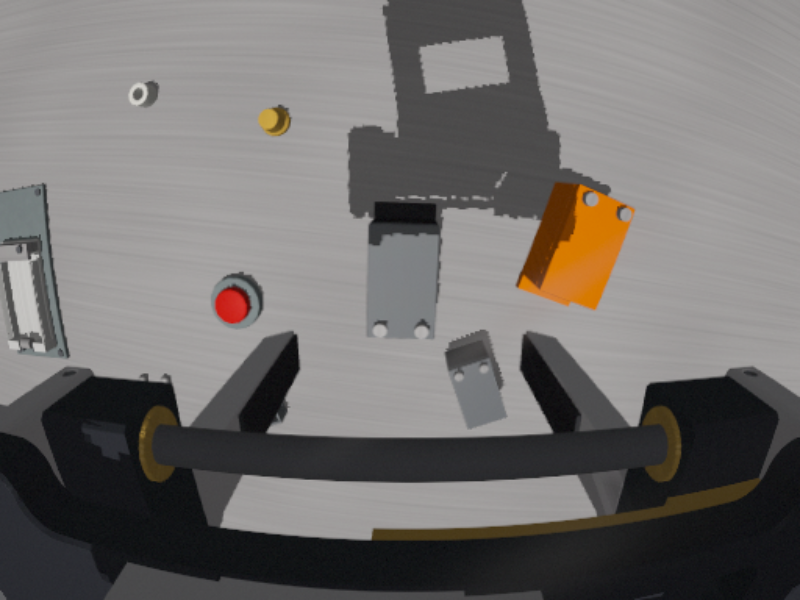

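The view shows the block square between the jaws at (405,280), foot up (towards -x) and studs down, with the small look-alike at (475,385).

Request:
step_arm(
  plan=[
    {"dx": 0, "dy": 0, "dz": 0, "rx": 0, "ry": 0, "rz": 0.022, "claw": 0},
    {"dx": -0.043, "dy": -0.053, "dz": 0.2, "rx": 0, "ry": 0, "rz": 0, "claw": 0},
    {"dx": 0, "dy": 0, "dz": 0.25, "rx": 0, "ry": 0, "rz": 0, "claw": 0},
    {"dx": 0, "dy": 0, "dz": 0.25, "rx": 0, "ry": 0, "rz": 0, "claw": 0},
    {"dx": 0, "dy": 0, "dz": 0.25, "rx": 0, "ry": 0, "rz": 0, "claw": 0},
    {"dx": 0, "dy": 0, "dz": 0.25, "rx": 0, "ry": 0, "rz": 0, "claw": 0},
    {"dx": 0, "dy": 0, "dz": 0.25, "rx": 0, "ry": 0, "rz": 0, "claw": 0},
    {"dx": 0, "dy": 0, "dz": 0.19, "rx": 0, "ry": 0, "rz": 0, "claw": 0},
    {"dx": 0, "dy": 0, "dz": 0.15, "rx": 0, "ry": 0, "rz": 0, "claw": 0},
    {"dx": 0, "dy": 0, "dz": 0, "rx": 0, "ry": 0, "rz": 0, "claw": 0},
  ],
)

```text
time_s: 5.7
ee_pos: [0.5087, 0.1975, 0.042]
eef_rot: [-3.141, -0.003, -3.044]
force: [0.1, -0.1, -0.6]
grip_width: 0.0937
grip_force: 0.0
```

Request:
step_arm(
  plan=[
    {"dx": 0, "dy": 0, "dz": 0, "rx": 0, "ry": 0, "rz": 0, "claw": 1},
    {"dx": 0, "dy": 0, "dz": 0, "rx": 0, "ry": 0, "rz": 0, "claw": 1},
    {"dx": 0, "dy": 0, "dz": 0, "rx": 0, "ry": 0, "rz": 0, "claw": 1},
    {"dx": 0, "dy": 0, "dz": 0, "rx": 0, "ry": 0, "rz": 0, "claw": 1},
    {"dx": 0, "dy": 0, "dz": 0, "rx": 0, "ry": 0, "rz": 0, "claw": 1},
    {"dx": 0, "dy": 0, "dz": 0, "rx": 0, "ry": 0, "rz": 0, "claw": 1},
  ],
  grip_force=50,
)

```text
time_s: 6.3
ee_pos: [0.5095, 0.1987, 0.0437]
eef_rot: [3.141, 0.0, -3.043]
force: [-0.8, -0.4, 0.7]
grip_width: 0.0497
grip_force: 49.0
```

```bash
python3 - <<'E'
from station import telemetry
import numpy as np
o=telemetry.get_obs(); print({k:np.round(v,4).tolist() for k,v in o.items()})
E
```

```text
{'time_s': 6.3, 'qpos': [0.3048, 0.5075, 1.6871, 0.0003, 0.9464, -1.3647], 'joint_vel': [0.0014, 0.0021, 0.0003, -0.0042, 0.0026, -0.0002], 'tau': [-1.3452, -57.0464, -27.487, -0.4155, 0.2312, -0.0063], 'ee_pos': [0.5095, 0.1987, 0.0437], 'eef_rot': [3.1413, 0.0004, -3.043], 'force': [-0.8101, -0.4165, 0.7454], 'moment': [0.1591, 0.0888, 0.0198], 'grip_force': 48.9719, 'grip_width': 0.0497}
```

Request:
step_arm(
  plan=[
    {"dx": 0, "dy": 0, "dz": -0.2, "rx": 0, "ry": 0, "rz": 0, "claw": 1},
    {"dx": 0, "dy": 0, "dz": -0.3, "rx": 0, "ry": 0, "rz": 0, "claw": 1},
    {"dx": 0, "dy": 0, "dz": -0.4, "rx": 0, "ry": 0, "rz": 0, "claw": 1},
    {"dx": 0, "dy": 0, "dz": 0, "rx": 0, "ry": 0, "rz": -0.017, "claw": 1},
    {"dx": -0.016, "dy": -0.2, "dz": 0, "rx": 0, "ry": 0, "rz": 0, "claw": 1},
    {"dx": -0.034, "dy": -0.415, "dz": 0, "rx": 0, "ry": 0, "rz": 0, "claw": 1},
    {"dx": -0.034, "dy": -0.415, "dz": 0, "rx": 0, "ry": 0, "rz": 0, "claw": 1},
    {"dx": -0.034, "dy": -0.415, "dz": 0, "rx": 0, "ry": 0, "rz": 0, "claw": 1},
    {"dx": -0.034, "dy": -0.415, "dz": 0, "rx": 0, "ry": 0, "rz": 0, "claw": 1},
    {"dx": -0.034, "dy": -0.415, "dz": 0, "rx": 0, "ry": 0, "rz": 0, "claw": 1},
  ],
)

```text
time_s: 7.3
ee_pos: [0.5558, -0.0265, 0.1322]
eef_rot: [3.141, -0.002, -3.016]
force: [0.7, 0.2, -4.0]
grip_width: 0.0497
grip_force: 50.0
```

Request:
step_arm(
  plan=[
    {"dx": -0.034, "dy": -0.415, "dz": 0, "rx": 0, "ry": 0, "rz": 0, "claw": 1},
    {"dx": -0.034, "dy": -0.415, "dz": 0, "rx": 0, "ry": 0, "rz": 0, "claw": 1},
    {"dx": -0.034, "dy": -0.415, "dz": 0, "rx": 0, "ry": 0, "rz": 0, "claw": 1},
    {"dx": -0.034, "dy": -0.415, "dz": 0, "rx": 0, "ry": 0, "rz": 0, "claw": 1},
    {"dx": -0.016, "dy": -0.215, "dz": 0, "rx": 0, "ry": 0, "rz": 0, "claw": 1},
    {"dx": 0, "dy": 0, "dz": 0, "rx": 0, "ry": -0.0925, "rz": 0, "claw": 1},
    {"dx": 0, "dy": 0, "dz": 0, "rx": 0, "ry": -0.0925, "rz": 0, "claw": 1},
    {"dx": 0, "dy": 0, "dz": 0, "rx": 0, "ry": 0, "rz": 0, "claw": 1},
    {"dx": 0, "dy": 0, "dz": 0, "rx": 0, "ry": 0, "rz": 0, "claw": 1},
    {"dx": 0, "dy": 0, "dz": 0, "rx": 0, "ry": 0, "rz": 0, "claw": 1},
  ],
)

```text
time_s: 8.3
ee_pos: [0.5953, -0.2088, 0.1334]
eef_rot: [3.142, 0.288, -3.015]
force: [0.2, -0.2, -3.4]
grip_width: 0.0495
grip_force: 50.0
```

```bash
python3 w.py w3
```

```text
t 8.3 ee [ 0.5953 -0.2088  0.1334] [ 3.1416  0.2882 -3.0153] f [ 0.2 -0.2 -3.4]
[[0.0, -0.969, -0.248, 0.072], [1.0, 0.0, -0.0, 0.0], [0.0, -0.248, 0.969, -0.163], [0.0, 0.0, 0.0, 1.0]] 297.3186396354542
```

View pics/w3.png

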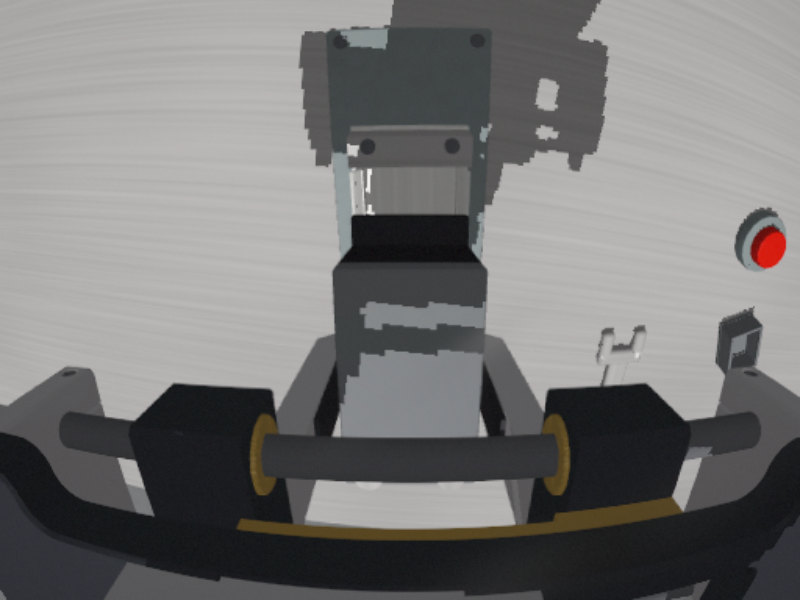

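The view shows the held block with its foot at (410,232), tilted, just short of the cradle. The toe stop with its two screws is at (410,145), and the base plate runs (328,30) to (490,30).

```bash
cat > d.py <<'E'
import numpy as np, sys
from b import rect
d=np.load(sys.argv[1]+".npz"); X=d["X"]*1000; z=d["z"]
P=X[z>0]
yaw=float(sys.argv[2]); c,s=np.cos(np.radians(yaw)),np.sin(np.radians(yaw))
O=np.array([587.5,-209.7])
a=(P[:,0]-O[0])*c+(P[:,1]-O[1])*s; b=-(P[:,0]-O[0])*s+(P[:,1]-O[1])*c; h=P[:,2]
def lr(m,lab,bins):
    for lo,hi in bins:
        k=m&(a>lo)&(a<hi)
        if k.sum()>20:
            q=np.percentile(b[k],[1,99]); print(lab,lo,hi,k.sum(),"b",np.round(q,1),"mid",round(q.mean(),2),"z",round(np.median(h[k]),1))
near=abs(b)<60
lr(near&(h>20)&(h<36),"toe/cradle",[(-58,-50),(-50,-42),(-36,-20)])
lr((abs(b)<52)&(h>3.5)&(h<14),"plate",[(-115,-100),(-100,-85),(-85,-70),(-70,-60)])
hi=(abs(b)<35)&(h>int(sys.argv[3])); lr(hi,"block",[(-60,-30),(-30,-25),(-25,-20),(-20,-10),(-10,0),(0,20),(20,40)])
m=near&(abs(b)<20)&(h>26)&(h<36); print("toe top a",np.round(np.percentile(a[m],[.5,2,98,99.5]),1))
m=near&(abs(b)<20)&(h>int(sys.argv[3]))&(a<0); print("foot a min",np.round(np.percentile(a[m],[.2,1,3]),1), "z at front",np.round(np.percentile(h[m&(a<np.percentile(a[m],5))],[2,50,98]),1))
k=(h>3.5)&(h<14)&(abs(b)<60)&(a>-115)&(a<-62); print("plate rect",rect(P[k]/1000)); k=near&(h>24)&(h<36)&(a<-35)&(a>-65); print("toe rect",rect(P[k]/1000))
E
python3 d.py w3 7.2 60
```

```text
toe/cradle -58 -50 839 b [-32.6  32.7] mid 0.09 z 29.1
toe/cradle -50 -42 717 b [-32.1  32.2] mid 0.06 z 29.0
toe/cradle -36 -20 277 b [-32.4  33. ] mid 0.3 z 24.7
plate -115 -100 1777 b [-44.3  43.3] mid -0.48 z 7.1
plate -100 -85 1747 b [-44.4  43.2] mid -0.59 z 7.0
plate -85 -70 1717 b [-44.1  43.6] mid -0.27 z 6.9
plate -70 -60 1153 b [-44.   43.5] mid -0.29 z 7.0
block -60 -30 29301 b [-34.3  34.4] mid 0.01 z 227.6
block -30 -25 2184 b [-26.5  26.6] mid 0.06 z 142.2
block -25 -20 1424 b [-26.6  26.7] mid 0.04 z 144.5
block -20 -10 3924 b [-34.4  34.3] mid -0.09 z 166.7
block -10 0 3208 b [-34.3  34.3] mid 0.02 z 150.2
block 0 20 3218 b [-30.8  30.2] mid -0.3 z 154.1
block 20 40 243 b [-24.4  24.4] mid -0.01 z 168.1
toe top a [-58.3 -58.2 -41.4 -41.1]
foot a min [-50.  -49.5 -49. ] z at front [241.4 244.4 245.9]
plate rect (array([ 499. , -215.2]), array([ 53. , 102.7]), 7.2)
toe rect (array([ 541. , -215.4]), array([23.2, 66.3]), 7.3)
```

Request:
step_arm(
  plan=[
    {"dx": 0.041, "dy": 0, "dz": 0.139, "rx": 0, "ry": 0, "rz": 0, "claw": 1},
    {"dx": 0.041, "dy": 0, "dz": 0.139, "rx": 0, "ry": 0, "rz": 0, "claw": 1},
    {"dx": 0.041, "dy": 0, "dz": 0.139, "rx": 0, "ry": 0, "rz": 0, "claw": 1},
    {"dx": 0.028, "dy": 0, "dz": 0.096, "rx": 0, "ry": 0, "rz": 0, "claw": 1},
    {"dx": 0.014, "dy": 0, "dz": 0.048, "rx": 0, "ry": 0, "rz": 0, "claw": 1},
    {"dx": 0, "dy": 0, "dz": 0, "rx": 0, "ry": 0, "rz": 0, "claw": 1},
    {"dx": 0, "dy": 0, "dz": 0, "rx": 0, "ry": 0, "rz": 0, "claw": 1},
  ],
)

```text
time_s: 9.05
ee_pos: [0.5952, -0.2091, 0.0754]
eef_rot: [-3.141, 0.291, -3.016]
force: [0.6, -0.5, -4.5]
grip_width: 0.0499
grip_force: 50.0
```

Request:
step_arm(
  plan=[
    {"dx": 0.006, "dy": 0, "dz": 0.019, "rx": 0, "ry": 0, "rz": 0, "claw": 1},
    {"dx": 0.006, "dy": 0, "dz": 0.019, "rx": 0, "ry": 0, "rz": 0, "claw": 1},
    {"dx": 0.005, "dy": 0, "dz": 0.019, "rx": 0, "ry": 0, "rz": 0, "claw": 1},
    {"dx": 0, "dy": 0, "dz": 0, "rx": 0, "ry": 0, "rz": 0, "claw": 1},
  ],
)

```text
time_s: 9.45
ee_pos: [0.5949, -0.2089, 0.0688]
eef_rot: [3.141, 0.29, -3.016]
force: [-0.1, -0.7, -3.2]
grip_width: 0.0497
grip_force: 50.0
```

Request:
step_arm(
  plan=[
    {"dx": 0.003, "dy": 0, "dz": 0.01, "rx": 0, "ry": 0, "rz": 0, "claw": 1},
    {"dx": 0, "dy": 0, "dz": 0, "rx": 0, "ry": 0, "rz": 0, "claw": 1},
  ],
)

```text
time_s: 9.65
ee_pos: [0.595, -0.209, 0.0679]
eef_rot: [3.142, 0.291, -3.016]
force: [0.7, 0.4, -3.7]
grip_width: 0.0498
grip_force: 50.0
```

Request:
step_arm(
  plan=[
    {"dx": 0.002, "dy": 0, "dz": 0.007, "rx": 0, "ry": 0, "rz": 0, "claw": 1},
    {"dx": 0, "dy": 0, "dz": 0, "rx": 0, "ry": 0, "rz": 0, "claw": 1},
    {"dx": 0, "dy": 0, "dz": 0, "rx": 0, "ry": 0, "rz": 0, "claw": 1},
  ],
)

```text
time_s: 9.95
ee_pos: [0.5951, -0.209, 0.0674]
eef_rot: [-3.141, 0.291, -3.016]
force: [-0.9, -0.4, -2.7]
grip_width: 0.0496
grip_force: 50.0
```

Request:
step_arm(
  plan=[
    {"dx": 0.002, "dy": 0, "dz": 0.006, "rx": 0, "ry": 0, "rz": 0, "claw": 1},
    {"dx": 0, "dy": 0, "dz": 0, "rx": 0, "ry": 0, "rz": 0, "claw": 1},
    {"dx": 0, "dy": 0, "dz": 0, "rx": 0, "ry": 0, "rz": 0, "claw": 1},
  ],
)

```text
time_s: 10.25
ee_pos: [0.5952, -0.2091, 0.0671]
eef_rot: [-3.141, 0.291, -3.016]
force: [-1.3, 2.0, 5.6]
grip_width: 0.0497
grip_force: 50.0
```

Request:
step_arm(
  plan=[
    {"dx": -0.001, "dy": 0, "dz": -0.004, "rx": 0, "ry": 0, "rz": 0, "claw": 1},
    {"dx": 0.029, "dy": 0, "dz": -0.0085, "rx": 0, "ry": 0, "rz": 0, "claw": 1},
    {"dx": 0.029, "dy": 0, "dz": -0.0085, "rx": 0, "ry": 0, "rz": 0, "claw": 1},
    {"dx": 0.019, "dy": 0, "dz": -0.0055, "rx": 0, "ry": 0, "rz": 0, "claw": 1},
    {"dx": 0, "dy": 0, "dz": 0, "rx": 0, "ry": 0, "rz": 0, "claw": 1},
    {"dx": 0, "dy": 0, "dz": 0, "rx": 0, "ry": 0, "rz": 0, "claw": 1},
  ],
)

```text
time_s: 10.85
ee_pos: [0.587, -0.2102, 0.0672]
eef_rot: [-3.141, 0.291, -3.016]
force: [0.2, -0.2, 5.1]
grip_width: 0.0495
grip_force: 50.0
```

```bash
cat > s.py <<'E'
from station import telemetry
import numpy as np
o=telemetry.get_obs(); c,s=np.cos(np.radians(7.24)),np.sin(np.radians(7.24))
d=(np.array(o["ee_pos"])-[.5875,-.2097,0.01])*1000; f=o["force"]; th=o["eef_rot"][1]
a,b=d[0]*c+d[1]*s,-d[0]*s+d[1]*c
C,S=np.cos(th),np.sin(th)
print("t",o["time_s"],"TCP a,b,z",np.round([a,b,d[2]],2),"foot a,z",np.round([a-55*C+43.7*S, d[2]-55*S-43.7*C],2),"heel z",round(d[2]+41*S-43.7*C,2),"tilt",round(np.degrees(th),2),"yaw",round(np.degrees(o["eef_rot"][2])+180-7.24,2),"f a,b,z",np.round([f[0]*c+f[1]*s,-f[0]*s+f[1]*c,f[2]],1),"mom",np.round(o["moment"],2))
E
python3 s.py
```

```text
t 10.85 TCP a,b,z [-0.55 -0.4  57.17] foot a,z [-40.71  -0.46] heel z 27.06 tilt 16.66 yaw -0.06 f a,b,z [ 0.2 -0.2  5.1] mom [-0.12  0.06 -0.07]
```

Request:
step_arm(
  plan=[
    {"dx": -0.001, "dy": 0.002, "dz": -0.005, "rx": 0, "ry": 0, "rz": 0, "claw": 1},
    {"dx": 0.01, "dy": 0, "dz": -0.003, "rx": 0, "ry": 0, "rz": 0, "claw": 1},
    {"dx": 0.01, "dy": 0, "dz": -0.003, "rx": 0, "ry": 0, "rz": 0, "claw": 1},
    {"dx": 0, "dy": 0, "dz": 0, "rx": 0, "ry": 0, "rz": 0, "claw": 1},
    {"dx": 0, "dy": 0, "dz": 0, "rx": 0, "ry": 0, "rz": 0, "claw": 1},
  ],
)

```text
time_s: 11.35
ee_pos: [0.5847, -0.2099, 0.0672]
eef_rot: [3.141, 0.29, -3.016]
force: [2.4, 0.6, 0.2]
grip_width: 0.0499
grip_force: 50.0
```

```bash
python3 s.py
```

```text
t 11.35 TCP a,b,z [-2.83  0.15 57.25] foot a,z [-43.04  -0.35] heel z 27.1 tilt 16.62 yaw -0.06 f a,b,z [2.4 0.3 0.2] mom [ 0.08 -0.04 -0.02]
```

Request:
step_arm(
  plan=[
    {"dx": 0.007, "dy": 0, "dz": -0.002, "rx": 0, "ry": 0, "rz": 0, "claw": 1},
    {"dx": 0, "dy": 0, "dz": 0, "rx": 0, "ry": 0, "rz": 0, "claw": 1},
    {"dx": 0, "dy": 0, "dz": 0, "rx": 0, "ry": 0, "rz": 0, "claw": 1},
  ],
)

```text
time_s: 11.65
ee_pos: [0.584, -0.2101, 0.0673]
eef_rot: [3.141, 0.29, -3.016]
force: [2.2, 0.4, -0.5]
grip_width: 0.0496
grip_force: 50.0
```

```bash
python3 s.py
```

```text
t 11.65 TCP a,b,z [-3.49  0.09 57.31] foot a,z [-43.69  -0.3 ] heel z 27.17 tilt 16.63 yaw -0.06 f a,b,z [ 2.2  0.1 -0.5] mom [ 0.07  0.05 -0.04]
```

Request:
step_arm(
  plan=[
    {"dx": 0.006, "dy": 0, "dz": -0.003, "rx": 0, "ry": 0, "rz": 0, "claw": 1},
    {"dx": 0, "dy": 0, "dz": 0, "rx": 0, "ry": 0, "rz": 0, "claw": 1},
    {"dx": 0, "dy": 0, "dz": 0, "rx": 0, "ry": 0, "rz": 0, "claw": 1},
  ],
)

```text
time_s: 11.95
ee_pos: [0.5833, -0.2102, 0.0674]
eef_rot: [3.141, 0.29, -3.016]
force: [-0.1, -0.3, -2.7]
grip_width: 0.0497
grip_force: 50.0
```

```bash
python3 s.py
```

```text
t 11.95 TCP a,b,z [-4.27  0.08 57.36] foot a,z [-44.47  -0.24] heel z 27.21 tilt 16.61 yaw -0.07 f a,b,z [-0.1 -0.3 -2.7] mom [ 0.02  0.27 -0.05]
```

Request:
step_arm(
  plan=[
    {"dx": 0.005, "dy": 0, "dz": -0.002, "rx": 0, "ry": 0, "rz": 0, "claw": 1},
    {"dx": 0, "dy": 0, "dz": 0, "rx": 0, "ry": 0, "rz": 0, "claw": 1},
    {"dx": 0, "dy": 0, "dz": 0, "rx": 0, "ry": 0, "rz": 0, "claw": 1},
  ],
)

```text
time_s: 12.25
ee_pos: [0.5828, -0.2102, 0.0674]
eef_rot: [3.141, 0.29, -3.016]
force: [-0.7, 0.2, -3.8]
grip_width: 0.0499
grip_force: 50.0
```

```bash
python3 s.py
```

```text
t 12.25 TCP a,b,z [-4.75  0.06 57.42] foot a,z [-44.96  -0.19] heel z 27.27 tilt 16.62 yaw -0.06 f a,b,z [-0.7  0.3 -3.8] mom [-0.    0.29  0.02]
```

Request:
step_arm(
  plan=[
    {"dx": 0.005, "dy": 0, "dz": -0.0015, "rx": 0, "ry": 0, "rz": 0, "claw": 1},
    {"dx": 0, "dy": 0, "dz": 0, "rx": 0, "ry": 0, "rz": 0, "claw": 1},
    {"dx": 0, "dy": 0, "dz": 0, "rx": 0, "ry": 0, "rz": 0, "claw": 1},
  ],
)

```text
time_s: 12.55
ee_pos: [0.5825, -0.2103, 0.0675]
eef_rot: [3.142, 0.291, -3.016]
force: [2.5, 0.4, -5.1]
grip_width: 0.0497
grip_force: 50.0
```

Request:
step_arm(
  plan=[
    {"dx": 0.005, "dy": 0, "dz": -0.0015, "rx": 0, "ry": 0, "rz": 0, "claw": 1},
    {"dx": 0, "dy": 0, "dz": 0, "rx": 0, "ry": 0, "rz": 0, "claw": 1},
    {"dx": 0, "dy": 0, "dz": 0, "rx": 0, "ry": 0, "rz": 0, "claw": 1},
  ],
)

```text
time_s: 12.85
ee_pos: [0.5823, -0.2103, 0.0677]
eef_rot: [-3.141, 0.291, -3.016]
force: [5.3, 0.6, -7.4]
grip_width: 0.0495
grip_force: 50.0
```

```bash
python3 s.py
```

```text
t 12.85 TCP a,b,z [-5.280e+00  5.000e-02  5.775e+01] foot a,z [-45.41   0.09] heel z 27.67 tilt 16.69 yaw -0.06 f a,b,z [ 5.3 -0.1 -7.4] mom [ 0.28 -0.74  0.09]
```

```bash
cat > rock.py <<'E'
import sys, numpy as np
from station import telemetry
exec(open("s.py").read())
cor,fz=float(sys.argv[1]),float(sys.argv[2]); t=th; z=d[2]
for tt in map(float,sys.argv[3:]):
    r=round((np.radians(tt)-t)/(np.pi/2),3); t2=t-0+r*np.pi/2
    # eef pitch + = heel up; ry tool = -pitch
    ta=cor+10*np.sin(t2)+55*np.cos(t2)-43.7*np.sin(t2); tz=fz+55*np.sin(t2)+43.7*np.cos(t2)
    da,dz=ta-a,tz-z; S,C=np.sin(t),np.cos(t)
    dx=round((-C*da-S*dz)/100,3); dzz=round((S*da-C*dz)/100,3)
    a+=100*(-C*dx+S*dzz); z+=100*(-S*dx-C*dzz); t=t2
    print(tt,"dx",dx,"dz",dzz,"ry",-r if False else r)
E
python3 rock.py -47.9 -0.1 16.6 14.5 12.5 11
```

```text
t 12.85 TCP a,b,z [-5.280e+00  5.000e-02  5.775e+01] foot a,z [-45.41   0.09] heel z 27.67 tilt 16.69 yaw -0.06 f a,b,z [ 5.3 -0.1 -7.4] mom [ 0.28 -0.74  0.09]
16.6 dx -0.004 dz 0.004 ry -0.001
14.5 dx -0.012 dz 0.019 ry -0.023
12.5 dx -0.012 dz 0.019 ry -0.023
11.0 dx -0.008 dz 0.014 ry -0.016
```

Request:
step_arm(
  plan=[
    {"dx": -0.004, "dy": 0, "dz": 0.004, "rx": 0, "ry": 0.001, "rz": 0, "claw": 1},
    {"dx": -0.012, "dy": 0, "dz": 0.019, "rx": 0, "ry": 0.023, "rz": 0, "claw": 1},
    {"dx": -0.012, "dy": 0, "dz": 0.019, "rx": 0, "ry": 0.023, "rz": 0, "claw": 1},
    {"dx": 0, "dy": 0, "dz": 0, "rx": 0, "ry": 0, "rz": 0, "claw": 1},
    {"dx": 0, "dy": 0, "dz": 0, "rx": 0, "ry": 0, "rz": 0, "claw": 1},
  ],
)

```text
time_s: 13.35
ee_pos: [0.5859, -0.2099, 0.0644]
eef_rot: [-3.141, 0.218, -3.016]
force: [3.2, 0.7, -2.9]
grip_width: 0.0499
grip_force: 50.0
```

```bash
python3 rock.py -47.9 -0.1 11 9.5 8
```

```text
t 13.35 TCP a,b,z [-1.66 -0.   54.43] foot a,z [-45.92  -0.12] heel z 20.62 tilt 12.48 yaw -0.05 f a,b,z [ 3.3  0.3 -2.9] mom [ 0.12 -0.42  0.  ]
11.0 dx -0.01 dz 0.014 ry -0.016
9.5 dx -0.009 dz 0.014 ry -0.017
8.0 dx -0.009 dz 0.014 ry -0.017
```

Request:
step_arm(
  plan=[
    {"dx": -0.01, "dy": 0, "dz": 0.014, "rx": 0, "ry": 0.016, "rz": 0, "claw": 1},
    {"dx": 0, "dy": 0, "dz": 0, "rx": 0, "ry": 0, "rz": 0, "claw": 1},
    {"dx": -0.009, "dy": 0, "dz": 0.014, "rx": 0, "ry": 0.017, "rz": 0, "claw": 1},
    {"dx": 0, "dy": 0, "dz": 0, "rx": 0, "ry": 0, "rz": 0, "claw": 1},
    {"dx": 0, "dy": 0, "dz": 0, "rx": 0, "ry": 0, "rz": 0, "claw": 1},
  ],
)

```text
time_s: 13.85
ee_pos: [0.5882, -0.2097, 0.0621]
eef_rot: [-3.141, 0.165, -3.016]
force: [0.4, -0.4, 0.5]
grip_width: 0.0494
grip_force: 50.0
```

```bash
python3 rock.py -47.8 -0.1 8 6.5 5
```

```text
t 13.85 TCP a,b,z [ 0.65 -0.12 52.07] foot a,z [-46.44  -0.06] heel z 15.68 tilt 9.44 yaw -0.05 f a,b,z [ 0.3 -0.5  0.5] mom [0.03 0.01 0.05]
8.0 dx -0.011 dz 0.014 ry -0.016
6.5 dx -0.009 dz 0.015 ry -0.017
5.0 dx -0.008 dz 0.014 ry -0.016
```

Request:
step_arm(
  plan=[
    {"dx": -0.01, "dy": 0, "dz": 0.014, "rx": 0, "ry": 0.016, "rz": 0, "claw": 1},
    {"dx": 0, "dy": 0, "dz": 0, "rx": 0, "ry": 0, "rz": 0, "claw": 1},
    {"dx": 0, "dy": 0, "dz": 0, "rx": 0, "ry": 0, "rz": 0, "claw": 1},
  ],
)

```text
time_s: 14.15
ee_pos: [0.5893, -0.2096, 0.0607]
eef_rot: [-3.142, 0.139, -3.016]
force: [-0.6, -0.5, -0.3]
grip_width: 0.0498
grip_force: 50.0
```

```bash
python3 rock.py -47.9 -0.1 6.5 5
```

```text
t 14.15 TCP a,b,z [ 1.82 -0.08 50.7 ] foot a,z [-46.58  -0.21] heel z 13.12 tilt 7.99 yaw -0.05 f a,b,z [-0.7 -0.5 -0.3] mom [-0.23  0.32 -0.02]
6.5 dx -0.01 dz 0.013 ry -0.017
5.0 dx -0.008 dz 0.014 ry -0.016
```

Request:
step_arm(
  plan=[
    {"dx": -0.01, "dy": 0, "dz": 0.013, "rx": 0, "ry": 0.017, "rz": 0, "claw": 1},
    {"dx": 0, "dy": 0, "dz": 0, "rx": 0, "ry": 0, "rz": 0, "claw": 1},
    {"dx": -0.008, "dy": 0, "dz": 0.014, "rx": 0, "ry": 0.016, "rz": 0, "claw": 1},
    {"dx": 0, "dy": 0, "dz": 0, "rx": 0, "ry": 0, "rz": 0, "claw": 1},
    {"dx": 0, "dy": 0, "dz": 0, "rx": 0, "ry": 0, "rz": 0, "claw": 1},
  ],
)

```text
time_s: 14.65
ee_pos: [0.5914, -0.2091, 0.0581]
eef_rot: [3.141, 0.087, -3.016]
force: [-0.6, -1.5, -1.6]
grip_width: 0.0497
grip_force: 50.0
```

```bash
python3 rock.py -47.9 -0.1 3.5 2 1 0
```

```text
t 14.65 TCP a,b,z [ 3.93  0.06 48.14] foot a,z [-47.04  -0.2 ] heel z 8.18 tilt 5.01 yaw -0.05 f a,b,z [-0.8 -1.4 -1.6] mom [-0.24  0.41 -0.01]
3.5 dx -0.009 dz 0.014 ry -0.017
2.0 dx -0.008 dz 0.013 ry -0.016
1.0 dx -0.007 dz 0.011 ry -0.012
0.0 dx -0.005 dz 0.009 ry -0.011
```

Request:
step_arm(
  plan=[
    {"dx": -0.009, "dy": 0, "dz": 0.014, "rx": 0, "ry": 0.017, "rz": 0, "claw": 1},
    {"dx": 0, "dy": 0, "dz": 0, "rx": 0, "ry": 0, "rz": 0, "claw": 1},
    {"dx": -0.008, "dy": 0, "dz": 0.013, "rx": 0, "ry": 0.016, "rz": 0, "claw": 1},
    {"dx": 0, "dy": 0, "dz": 0, "rx": 0, "ry": 0, "rz": 0, "claw": 1},
    {"dx": 0, "dy": 0, "dz": 0, "rx": 0, "ry": 0, "rz": 0, "claw": 1},
  ],
)

```text
time_s: 15.15
ee_pos: [0.5933, -0.2089, 0.0555]
eef_rot: [3.141, 0.036, -3.016]
force: [-1.6, 0.5, -4.4]
grip_width: 0.0495
grip_force: 50.0
```

```bash
python3 rock.py -47.9 -0.2 1 0
```

```text
t 15.15 TCP a,b,z [ 5.83  0.11 45.54] foot a,z [-47.58  -0.09] heel z 3.33 tilt 2.04 yaw -0.06 f a,b,z [-1.5  0.7 -4.4] mom [0.   0.31 0.06]
1.0 dx -0.007 dz 0.012 ry -0.012
0.0 dx -0.005 dz 0.009 ry -0.011
```

Request:
step_arm(
  plan=[
    {"dx": -0.007, "dy": 0, "dz": 0.012, "rx": 0, "ry": 0.012, "rz": 0, "claw": 1},
    {"dx": 0, "dy": 0, "dz": 0, "rx": 0, "ry": 0, "rz": 0, "claw": 1},
    {"dx": -0.005, "dy": 0, "dz": 0.006, "rx": 0, "ry": 0.009, "rz": 0, "claw": 1},
    {"dx": 0, "dy": 0, "dz": 0, "rx": 0, "ry": 0, "rz": 0, "claw": 1},
    {"dx": 0, "dy": 0, "dz": 0, "rx": 0, "ry": 0, "rz": 0, "claw": 1},
  ],
)

```text
time_s: 15.65
ee_pos: [0.5945, -0.2087, 0.0539]
eef_rot: [3.141, 0.003, -3.016]
force: [-2.4, 0.6, -3.9]
grip_width: 0.0497
grip_force: 50.0
```

```bash
python3 rock.py -47.9 -0.3 0 0
```

```text
t 15.65 TCP a,b,z [ 7.08  0.08 43.87] foot a,z [-4.78e+01  2.00e-02] heel z 0.29 tilt 0.16 yaw -0.05 f a,b,z [-2.4  0.9 -3.9] mom [0.19 0.46 0.05]
0.0 dx -0.0 dz 0.005 ry -0.002
0.0 dx -0.0 dz -0.0 ry 0.0
```

Request:
step_arm(
  plan=[
    {"dx": 0, "dy": 0, "dz": 0.003, "rx": 0, "ry": 0.002, "rz": 0, "claw": 1},
    {"dx": 0, "dy": 0, "dz": 0, "rx": 0, "ry": 0, "rz": 0, "claw": 1},
    {"dx": 0, "dy": 0, "dz": 0, "rx": 0, "ry": 0, "rz": 0, "claw": 1},
  ],
)

```text
time_s: 15.95
ee_pos: [0.5946, -0.2087, 0.0537]
eef_rot: [3.141, 0.0, -3.016]
force: [-1.5, 1.1, -3.1]
grip_width: 0.0498
grip_force: 50.0
```

Request:
step_arm(
  plan=[
    {"dx": 0, "dy": 0, "dz": 0.003, "rx": 0, "ry": 0, "rz": 0, "claw": 1},
    {"dx": 0, "dy": 0, "dz": 0, "rx": 0, "ry": 0, "rz": 0, "claw": 1},
    {"dx": 0, "dy": 0, "dz": 0, "rx": 0, "ry": 0, "rz": 0, "claw": 1},
  ],
)

```text
time_s: 16.25
ee_pos: [0.5946, -0.2088, 0.0537]
eef_rot: [3.142, 0.0, -3.016]
force: [-3.7, 3.4, 1.8]
grip_width: 0.0497
grip_force: 50.0
```

```bash
python3 s.py
```

```text
t 16.25 TCP a,b,z [7.180e+00 4.000e-02 4.372e+01] foot a,z [-4.781e+01  1.000e-02] heel z 0.03 tilt 0.01 yaw -0.06 f a,b,z [-3.2  3.8  1.8] mom [0.64 0.73 0.15]
```

Request:
step_arm(
  plan=[
    {"dx": 0, "dy": 0, "dz": 0.003, "rx": 0, "ry": 0.001, "rz": 0, "claw": 1},
    {"dx": 0, "dy": 0, "dz": 0, "rx": 0, "ry": 0, "rz": 0, "claw": 1},
    {"dx": 0, "dy": 0, "dz": 0, "rx": 0, "ry": 0, "rz": 0, "claw": 1},
  ],
)

```text
time_s: 16.55
ee_pos: [0.5946, -0.2088, 0.0537]
eef_rot: [3.142, -0.001, -3.016]
force: [-5.5, 2.8, 4.8]
grip_width: 0.0494
grip_force: 50.0
```

Request:
step_arm(
  plan=[
    {"dx": 0, "dy": 0, "dz": 0.002, "rx": 0, "ry": 0.002, "rz": 0, "claw": 1},
    {"dx": 0, "dy": 0, "dz": 0, "rx": 0, "ry": 0, "rz": 0, "claw": 1},
    {"dx": 0, "dy": 0, "dz": 0, "rx": 0, "ry": 0, "rz": 0, "claw": 1},
  ],
)

```text
time_s: 16.85
ee_pos: [0.5948, -0.2087, 0.0538]
eef_rot: [-3.141, -0.004, -3.016]
force: [-6.6, 3.8, 7.0]
grip_width: 0.0494
grip_force: 50.0
```

```bash
python3 s.py
```

```text
t 16.85 TCP a,b,z [7.320e+00 3.000e-02 4.376e+01] foot a,z [-47.87   0.28] heel z -0.11 tilt -0.24 yaw -0.06 f a,b,z [-6.1  4.6  7. ] mom [0.97 1.01 0.07]
```

Request:
step_arm(
  plan=[
    {"dx": 0, "dy": 0, "dz": -0.003, "rx": 0, "ry": -0.002, "rz": 0, "claw": 1},
    {"dx": 0, "dy": 0, "dz": 0, "rx": 0, "ry": 0, "rz": 0, "claw": 0},
    {"dx": 0, "dy": 0, "dz": 0, "rx": 0, "ry": 0, "rz": 0, "claw": 0},
    {"dx": 0, "dy": 0, "dz": 0, "rx": 0, "ry": 0, "rz": 0, "claw": 0},
    {"dx": 0, "dy": 0, "dz": -0.1, "rx": 0, "ry": 0, "rz": 0, "claw": 0},
    {"dx": 0, "dy": 0, "dz": -0.4, "rx": 0, "ry": 0, "rz": 0, "claw": 0},
    {"dx": 0, "dy": 0, "dz": -0.4, "rx": 0, "ry": 0, "rz": 0, "claw": 0},
    {"dx": 0, "dy": 0, "dz": -0.4, "rx": 0, "ry": 0, "rz": 0, "claw": 0},
    {"dx": 0, "dy": 0, "dz": -0.3, "rx": 0, "ry": 0, "rz": 0, "claw": 0},
    {"dx": 0, "dy": 0, "dz": 0, "rx": 0, "ry": 0, "rz": 0, "claw": 0},
  ],
)

```text
time_s: 17.85
ee_pos: [0.5962, -0.2093, 0.219]
eef_rot: [-3.137, 0.006, -3.016]
force: [-0.4, -0.5, -0.2]
grip_width: 0.0942
grip_force: 0.0
```

```bash
python3 w.py w4; python3 - <<'E'
import numpy as np
from b import rect
d=np.load("w4.npz"); X=d["X"]*1000; P=X[d["z"]>0]
c,s=np.cos(np.radians(7.24)),np.sin(np.radians(7.24))
a=(P[:,0]-587.5)*c+(P[:,1]+209.7)*s; b=-(P[:,0]-587.5)*s+(P[:,1]+209.7)*c; h=P[:,2]
k=(abs(b)<24)&(h>60)&(h<90)&(a>-34)&(a<34); A=np.c_[a[k],b[k],np.ones(k.sum())]; q=np.linalg.lstsq(A,h[k],rcond=None)[0]
print("lid plane slope deg a,b",np.round(np.degrees(q[:2]),2),"z at centre",q[2])
k=(h>66)&(h<78)&(abs(b)<40)&(abs(a)<60); print("lid",rect(P[k]/1000),np.round(np.percentile(a[k],[.5,1,99,99.5]),1),np.round(np.percentile(b[k],[1,99]),1))
k=(h>26)&(h<34)&(abs(b)<20)&(a<-36)&(a>-65); print("toe a",np.round(np.percentile(a[k],[1,99]),1),np.median(h[k]))
k=(h>10)&(h<25)&(abs(b)<20)&(a<-30)&(a>-47); print("foot?",k.sum(),np.round(np.percentile(h[k],[10,50,90]),1) if k.sum() else "")
E
```

```text
t 17.85 ee [ 0.5962 -0.2093  0.219 ] [-3.1374  0.0056 -3.0163] f [-0.4 -0.5 -0.2]
[[0.0, -0.969, -0.248, 0.072], [1.0, 0.0, -0.0, 0.0], [0.0, -0.248, 0.969, -0.163], [0.0, 0.0, 0.0, 1.0]] 297.3186396354542
lid plane slope deg a,b [-0.08 -0.05] z at centre 72.88831596696417
lid (array([ 593.3, -209.2]), array([82.9, 50.1]), 7.3) [-35.5 -35.4  46.1  46.7] [-24.6  24.1]
toe a [-57.7 -41.1] 29.03102856851328
foot? 134 [20.1 21.  22. ]
```

View pics/w4.png

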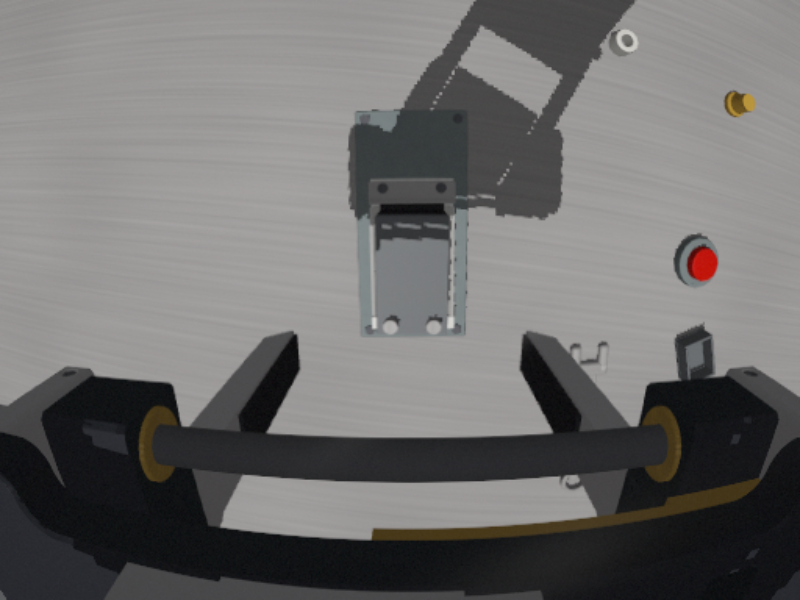

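The block lies flat in the cradle, its foot under the lip at (412,208) and the lid level. Its z matches home. The red button is at (700,262); I'll locate that next.

```bash
python3 - <<'E'
import numpy as np
from b import rect
for n in ["w1","w2","w4"]:
    d=np.load(n+".npz"); im=d["img"].astype(int); X=d["X"]*1000
    m=(im[...,0]>120)&(im[...,1]<50)&(im[...,2]<50)&(d["z"]>0)
    P=X[m]; k=(P[:,2]>np.percentile(P[:,2],95)-4)&(abs(P[:,0]-556)<40); P=P[k]
    print(n,k.sum(),rect(P/1000),np.round(np.percentile(P[:,2],[5,50,95]),1))
E
```

```text
w1 248 (array([557.5,  55.2]), array([29.2, 28.9]), 18.4) [21.6 22.9 24.1]
w2 326 (array([557.8,  56.9]), array([28.7, 28.5]), 49.1) [21.4 22.9 24. ]
w4 256 (array([557.7,  55.4]), array([27.4, 29.3]), 78.2) [21.4 22.8 24.1]
```

Request:
step_arm(
  plan=[
    {"dx": 0.007, "dy": 0.383, "dz": 0, "rx": 0, "ry": 0, "rz": 0, "claw": 1},
    {"dx": 0.007, "dy": 0.383, "dz": 0, "rx": 0, "ry": 0, "rz": 0, "claw": 1},
    {"dx": 0.007, "dy": 0.383, "dz": 0, "rx": 0, "ry": 0, "rz": 0, "claw": 1},
    {"dx": 0.007, "dy": 0.383, "dz": 0, "rx": 0, "ry": 0, "rz": 0, "claw": 1},
    {"dx": 0.007, "dy": 0.383, "dz": 0, "rx": 0, "ry": 0, "rz": 0, "claw": 1},
    {"dx": 0.007, "dy": 0.383, "dz": 0, "rx": 0, "ry": 0, "rz": 0, "claw": 1},
    {"dx": 0.007, "dy": 0.383, "dz": 0, "rx": 0, "ry": 0, "rz": 0, "claw": 1},
    {"dx": 0, "dy": 0, "dz": 0.4, "rx": 0, "ry": 0, "rz": 0, "claw": 1},
    {"dx": 0, "dy": 0, "dz": 0.4, "rx": 0, "ry": 0, "rz": 0, "claw": 1},
    {"dx": 0, "dy": 0, "dz": 0.4, "rx": 0, "ry": 0, "rz": 0, "claw": 1},
  ],
  grip_force=10,
)

```text
time_s: 18.9
ee_pos: [0.5555, 0.0569, 0.0911]
eef_rot: [3.142, -0.002, -3.016]
force: [1.0, 0.7, -0.3]
grip_width: 0.0173
grip_force: 0.0
```

Request:
step_arm(
  plan=[
    {"dx": 0, "dy": 0, "dz": 0.4, "rx": 0, "ry": 0, "rz": 0, "claw": 1},
    {"dx": 0, "dy": 0, "dz": 0, "rx": 0, "ry": 0, "rz": 0, "claw": 1},
    {"dx": 0, "dy": 0, "dz": 0, "rx": 0, "ry": 0, "rz": 0, "claw": 1},
  ],
)

```text
time_s: 19.2
ee_pos: [0.5561, 0.0565, 0.0535]
eef_rot: [3.141, -0.003, -3.016]
force: [-0.1, 0.5, 0.4]
grip_width: 0.0005
grip_force: 0.0
```

Request:
step_arm(
  plan=[
    {"dx": -0.016, "dy": 0, "dz": 0.06, "rx": 0, "ry": 0, "rz": 0, "claw": 1},
    {"dx": 0, "dy": 0, "dz": 0.06, "rx": 0, "ry": 0, "rz": 0, "claw": 1},
    {"dx": 0, "dy": 0, "dz": 0.05, "rx": 0, "ry": 0, "rz": 0, "claw": 1},
    {"dx": 0, "dy": 0, "dz": 0, "rx": 0, "ry": 0, "rz": 0, "claw": 1},
    {"dx": 0, "dy": 0, "dz": 0, "rx": 0, "ry": 0, "rz": 0, "claw": 1},
  ],
)

```text
time_s: 19.7
ee_pos: [0.5581, 0.0568, 0.0367]
eef_rot: [-3.141, -0.001, -3.016]
force: [0.9, 0.6, 2.5]
grip_width: 0.0006
grip_force: 1.4
```

Request:
step_arm(
  plan=[
    {"dx": 0, "dy": 0, "dz": 0.02, "rx": 0, "ry": 0, "rz": 0, "claw": 1},
    {"dx": 0, "dy": 0, "dz": 0, "rx": 0, "ry": 0, "rz": 0, "claw": 1},
    {"dx": 0, "dy": 0, "dz": 0, "rx": 0, "ry": 0, "rz": 0, "claw": 1},
  ],
)

```text
time_s: 20.0
ee_pos: [0.5581, 0.0568, 0.0345]
eef_rot: [-3.142, -0.001, -3.016]
force: [2.3, -0.3, 4.3]
grip_width: 0.0003
grip_force: 2.0
```

Request:
step_arm(
  plan=[
    {"dx": 0, "dy": 0, "dz": 0.012, "rx": 0, "ry": 0, "rz": 0, "claw": 1},
    {"dx": 0, "dy": 0, "dz": 0, "rx": 0, "ry": 0, "rz": 0, "claw": 1},
    {"dx": 0, "dy": 0, "dz": 0, "rx": 0, "ry": 0, "rz": 0, "claw": 1},
  ],
)

```text
time_s: 20.3
ee_pos: [0.5581, 0.0568, 0.0333]
eef_rot: [-3.141, -0.001, -3.016]
force: [1.8, 0.8, 6.1]
grip_width: 0.0003
grip_force: 2.8
```

Request:
step_arm(
  plan=[
    {"dx": 0, "dy": 0, "dz": 0.006, "rx": 0, "ry": 0, "rz": 0, "claw": 1},
    {"dx": 0, "dy": 0, "dz": 0, "rx": 0, "ry": 0, "rz": 0, "claw": 1},
    {"dx": 0, "dy": 0, "dz": 0, "rx": 0, "ry": 0, "rz": 0, "claw": 1},
  ],
)

```text
time_s: 20.6
ee_pos: [0.5582, 0.0568, 0.0332]
eef_rot: [-3.141, -0.0, -3.016]
force: [0.6, -0.3, 11.9]
grip_width: 0.0004
grip_force: 5.8
```

Request:
step_arm(
  plan=[
    {"dx": 0, "dy": 0, "dz": 0.004, "rx": 0, "ry": 0, "rz": 0, "claw": 1},
    {"dx": 0, "dy": 0, "dz": 0, "rx": 0, "ry": 0, "rz": 0, "claw": 1},
    {"dx": 0, "dy": 0, "dz": 0, "rx": 0, "ry": 0, "rz": 0, "claw": 1},
  ],
)

```text
time_s: 20.9
ee_pos: [0.5582, 0.0568, 0.0331]
eef_rot: [-3.141, -0.0, -3.016]
force: [-1.6, 0.3, 14.9]
grip_width: 0.0006
grip_force: 7.7
```

Now at the bottom stop, with force rising and no further travel. Retract and take a final look.

Request:
step_arm(
  plan=[
    {"dx": 0, "dy": 0, "dz": -0.05, "rx": 0, "ry": 0, "rz": 0, "claw": 1},
    {"dx": 0, "dy": 0, "dz": -0.2, "rx": 0, "ry": 0, "rz": 0, "claw": 1},
    {"dx": 0, "dy": 0, "dz": -0.4, "rx": 0, "ry": 0, "rz": 0, "claw": 1},
    {"dx": 0, "dy": 0, "dz": -0.4, "rx": 0, "ry": 0, "rz": 0, "claw": 1},
    {"dx": 0, "dy": 0, "dz": -0.4, "rx": 0, "ry": 0, "rz": 0, "claw": 1},
    {"dx": 0, "dy": 0, "dz": -0.4, "rx": 0, "ry": 0, "rz": 0, "claw": 1},
    {"dx": 0, "dy": 0, "dz": 0, "rx": 0, "ry": 0, "rz": 0, "claw": 1},
    {"dx": 0, "dy": 0, "dz": 0, "rx": 0, "ry": 0, "rz": 0, "claw": 1},
  ],
)

```text
time_s: 21.7
ee_pos: [0.5577, 0.0568, 0.2166]
eef_rot: [3.142, -0.002, -3.016]
force: [-0.5, -0.7, -0.6]
grip_width: 0.0005
grip_force: 0.0
```

```bash
python3 w.py w5; python3 - <<'E'
import numpy as np
from b import rect,cloud
from station import viewer
d=np.load("w5.npz"); im=d["img"].astype(int); X=d["X"]*1000
m=(im[...,0]>120)&(im[...,1]<50)&(im[...,2]<50)&(d["z"]>0)&(abs(X[...,0]-556)<40); P=X[m]; print("button top",np.round(np.percentile(P[:,2],[50,80,95]),1),P[:,:2].mean(0))
q=viewer.camera("scene"); Y,ok=cloud(q); Y=Y*1000
k=ok&(abs(Y[...,0]-593)<60)&(abs(Y[...,1]+209)<45)&(Y[...,2]>66)&(Y[...,2]<76); print("block top",rect(Y[k]/1000),Y[k].mean(0))
old=np.load("scene.npz"); Z,ok2=cloud(old); Z=Z*1000
for n,x,y in [("adapter",400,78),("cover",650,82),("spacer",380,-53),("small",602,275),("orange",472,331),("spanner",734,-20)]:
    r=95 if n=="spanner" else 60 if n=="orange" else 40
    print(n,*[np.round(c[o&(np.hypot(c[...,0]-x,c[...,1]-y)<r)&(c[...,2]>6)].mean(0),1) for c,o in ((Z,ok2),(Y,ok))])
E
```

```text
t 21.7 ee [0.5577 0.0568 0.2166] [ 3.1416e+00 -2.1000e-03 -3.0163e+00] f [-0.5 -0.7 -0.6]
[[0.0, -0.969, -0.248, 0.072], [1.0, 0.0, -0.0, 0.0], [0.0, -0.248, 0.969, -0.163], [0.0, 0.0, 0.0, 1.0]] 297.3186396354542
button top [22.6 23.3 23.9] [556.02695527  60.04746759]
block top (array([ 593.2, -208.5]), array([86.2, 50.5]), 7.3) [ 594.41246766 -207.46196828   71.74324617]
adapter [402.4  78.1  18.2] [403.3  80.3  16.9]
cover [651.   82.5  16.6] [651.4  82.9  16.8]
spacer [381.3 -53.5  15. ] [381.1 -53.6  14.8]
small [605.4 273.4  33.9] [605.2 273.2  33.9]
orange [478.1 327.4  47.5] [478.  327.3  47.5]
spanner [735.  -21.4   7.7] [733.8 -21.5   7.6]
```

```bash
python3 -c "from station import hand_in; print(hand_in())"
```

```text
the job is handed in; nothing more can be done
None
```

The block is flat and home in the cradle, let go; then the red button was pressed to its stop and came back up, the bystanders look unmoved, and the job was handed in at about 22 s (no verdict shown).

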